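# Fit the drum flange onto its three studs

### The arm

A 6-joint arm with a two-finger parallel gripper is mounted at the origin on the work surface. World frame = base frame: x ahead of the robot, y to its left, z up, the work surface at z = 0. Lengths are in mm, angles in rad, forces in N, time in s.
With the tool pointing down it reaches from about 300 to 775 mm from the base axis. Payload 14.6 kg.
Tool frame: the origin (TCP) lies between the finger pads; the fingertips stand 19 mm ahead of it and the grasp point (between the pads) is the TCP; z points along the fingers, y is the line along which they close (so a half turn about z gives the same grasp; the last joint's range is limited). The gripper opens to 94 mm and grips with 3 to 60 N. Pads are 16 mm wide; open, the fingers measure 119 mm over their backs; the gripper's body (75 mm by 177 mm) begins 78 mm behind the grasp point.
Start: joints at [-1.303, 0.3, 1.521, -0, 1.321, -0.067], TCP at [180.712, -519.454, 193.346] pointing down, gripper open.
Joint ranges: [-3.03, 3.03], [-0.79, 2.21], [0.23, 2.52], [-1.04, 4.18], [0, 3.07], [-2.55, 2.55]. Speed limits (rad/s): [2.22, 2.22, 2.57, 3.14, 3.14, 3.14].

### API

Orientations are given as [roll, pitch, yaw] about the fixed x, y, z axes, in that order (R = Rz(yaw) Ry(pitch) Rx(roll)).
In Python, from cell import monitor, imaging, job, find_in, trace gives the robot as it stands. The module is installed in compiled form; this text tells all that it offers.
- The arm moves only by the tool arm_command, never from a script. Its argument "steps" is a list of rows, each a list of 5 numbers: the opening, from 0 (shut) to 1 (fully open), then the shift along the tool's x, y, z in mm, then the turn about the tool's z in degrees. In form: [[gripper, dx, dy, dz, turn], ...]. A call has 1 to 20 rows; each row is the pose to reach, as a shift and turn from the pose commanded when the call began, along the tool's axes at that moment; what a row does not reach only later rows make up. A row lasts 1/8 s, in which the tool goes at most 62.5 mm and 10.7 degrees, less where a joint would pass 70% of its speed; a pose out of reach is approached as far as the arm can. A call with a gripper value outside its range is refused whole. The fingers move at their own pace and stop on an object; "force" is the grip in N (left out, the last holds). Time passes only in rows, so rows that repeat a pose let the fingers close. It gives the time, the measured TCP pose, the force, the opening and the grip force at its end, in the units of the state.
- monitor.read_state(): the state, without advancing time (a new reading comes with each control period).
- imaging.camera(name): name is "scene" or "top" or "wrist"; returns a dict with "img" (480x640x3 uint8, red, green, blue), "mtx" (3x3 intrinsics, pixels), "D" ([k1, k2, p1, p2, k3] as OpenCV has them; the pictures are not rectified), "view" (4x4, takes a point from world to camera coordinates). Camera axes: x right, y down, z forward; pixel columns grow to the right and rows downward; lengths in mm; the calibration is good to about 2 mm. A picture is of the moment at which its call begins. There is no depth.
- job.sign_off(): hands the job in; it is judged then, once.
Trained networks look in a picture, given as the dict that the camera call returned (one of the last four; its "shot" number tells which), for a name from the list of things; names that differ only in an ending like _2 or _b are one class to them, and where a whole thing is asked for, a point or a joint stands for the part that bears it (a point fixed in the world has none). Each returns a list of dicts, best first, with "p" (0 to 1); they miss things now and then, are a little off and sometimes report something else, mostly with a low value. They report only what shows in the picture. A call takes as long as a camera call. They do not tell look-alikes from the thing itself.
- find_in(picture, target): "rect" ([centre column, centre row, width, height] in pixels, round what is visible of it).
- trace(picture, target): "region" (480x640 bool, what is visible of it) and "rect" ([centre column, centre row, width, height] in pixels, round what is visible of it).
The state is a dict: "clock": time; "joints": joint angles; "qd": joint speeds; "effort": joint torques, N m; "eef_pos": TCP position; "eef_rot": TCP orientation; "wrist_force": force on the tool from outside, world axes, zero at the start; "moment": the same for the moment, N m; "finger_gap": finger opening in mm; "finger_force": force on a finger pad.
Only numpy, scipy, OpenCV 4.12 (cv2) and the standard library are available. Lean on these libraries where they do the work, as an engineer would, in place of code of your own. Each camera call takes 0.05 s, during which the arm holds its last target. There are 200 camera calls.

### The job

Pick up the loose hexagonal flange by its square boss, pass its bore over the spindle of the spring drum in the green jig, and turn it under light pressure until its three holes find the three studs. Then slide it gently down flush on the drum and let go, without forcing it and without disturbing the other things on the counter.

Things in the scene. Friction and masses are not known exactly. Their poses are not given: they have to be found in the camera images.
- jig: Green round cast jig fixed to the counter, foot 124 mm in diameter. Origin: centre of its underside, z up; a brass button on the foot marks its +x side. On top sits a dark steel drum (disc 88 mm in diameter), its flat face 60 mm above the origin, with a steel spindle in the middle and three brass studs around it.
- spindle_tip (a point): Tip of the jig's upright steel spindle, 10 mm in diameter, on the jig's axis, 90 mm above its origin (30 mm above the drum's face); the top 5 mm is tapered. Axes as the jig's.
- stud_tops (a point): Point on the jig's axis level with the stud tops, 69 mm above its origin. Three brass studs, 6 mm in diameter, 9 mm tall, tops slightly tapered, 120 degrees apart on a circle of 27 mm radius. A stiff brake (0.7 N m) holds the drum: one stud points along the jig's +x turned about z by an unmeasured angle from 0.2 to 1.9 rad (counter-clockwise from above). Axes are the jig's and do not show it.
- drum_face (a point): Centre of the drum's flat face, 60 mm above the jig's origin, unloaded. The drum is sprung: it starts to sink at about 4.5 N of downward load, then 1 mm per 0.8 N, to a hard stop after 7 mm, and comes back up when unloaded, so when the holes meet the studs it springs up and the load falls. More than 25 N between flange and jig damages it.
- flange: Loose bright metal flange, 0.22 to 0.35 kg, lying flat. Hexagonal plate 74 mm across flats, 85 mm over corners, 6 mm thick, with three 9 mm through holes 120 degrees apart on a circle of 27 mm radius, the first on its own +x axis; a square boss stands in the centre. Origin: centre of the underside, z up. Seated, its underside lies on the drum's face and the studs stand 3 mm proud of the plate.
- boss_top (a point): Centre of the top of the flange's square boss, 30 x 30 mm, sides parallel to the flange's x and y, top 40 mm above the flange's underside (34 mm above the plate). A 13 mm bore runs right through it along z, for the spindle.
- spool: Brown bakelite ribbon spool, 52 mm in diameter, 18 mm tall, lying flat; origin at the centre of its underside. Bystander.
- loupe: Horn-rimmed watchmaker's loupe, 44 mm in diameter, 34 mm tall, standing; origin at the centre of its underside. Bystander.
- segment: Nickel-plated type segment, slotted half ring of 118 mm outer diameter, 12 mm thick, lying flat; origin 30 mm from the ring's centre, inside the half ring. Bystander.
- bender: Typebar bending tool, steel rod with wooden grip, 160 mm long along its x, 10 mm thick; origin under its middle. Bystander.
- driver: Screwdriver with wooden handle, 170 mm long along its x; origin under its middle. Bystander.
- oil: Small amber oil bottle, 40 mm in diameter, 85 mm tall, upright; origin at the centre of its underside. Bystander.
- tin: Shallow red open tin 100 x 80 x 25 mm; origin at the centre of its underside. Bystander.
Not all that is in view belongs to the job. Of the things like the jig, leave any that is brown or orange; of the rest the larger one is meant.

How it is judged:
By the outcome, as a careful person would: the job done as asked, in the order asked, and still so for the second after the job is handed in, with the robot touching nothing.
It also fails if it takes over 72 s, if anything falls off the work surface, if the arm or the gripper's body presses on something with over 40 N, if the wrist force passes 120 N, or if a joint passes its speed limit or range.

## Working session

There is one attempt and no reset: what is moved stays moved. The work goes in short steps, Python scripts to look and compute and a tool call to move; the robot and the scene stay as the last step left them, time stands still between calls to the robot, and variables do not carry over. Pictures are saved under pics/ and viewed, at most 10 in all, crops included, and the job is handed in when it is done.

Besides the shell and the picture viewer there is one more tool, called after "Call:" by a JSON object that holds its "op" and its "data", one argument or row to a line. arm_command: Moves the arm, as the interface text tells. Its arguments: {"type":"object","properties":{"steps":{"type":"array","items":{"type":"array","items":{"type":"number"}}},"force":{"type":"number"}},"required":["steps"]}

```bash
mkdir -p pics
cat > h.py <<'E'
import numpy as np, cv2
from cell import monitor, imaging, job, find_in, trace
def ray(c,uv):
    n=cv2.undistortPoints(np.array([[uv]],float),c["mtx"],np.array(c["D"],float))[0,0]
    V=np.array(c["view"]);R=V[:3,:3];o=-R.T@V[:3,3];d=R.T@np.array([n[0],n[1],1.]);return o,d/np.linalg.norm(d)
def atz(c,uv,z):
    o,d=ray(c,uv);return o+d*(z-o[2])/d[2]
def tri(*p):
    A=np.zeros((3,3));b=np.zeros(3)
    for c,uv in p:
        o,d=ray(c,uv);M=np.eye(3)-np.outer(d,d);A+=M;b+=M@o
    return np.linalg.solve(A,b)
def proj(c,X):
    V=np.array(c["view"]);return cv2.projectPoints(np.array(X,float).reshape(-1,1,3),cv2.Rodrigues(V[:3,:3])[0],V[:3,3],c["mtx"],np.array(c["D"],float))[0][:,0]
def save(c,n): cv2.imwrite("pics/"+n,c["img"][:,:,::-1])
E
python3 - <<'E'
from h import *
np.set_printoptions(precision=1,suppress=True)
C={}
for n in("scene","top"):
    C[n]=imaging.camera(n);save(C[n],n+".png")
cv2.imwrite("pics/both.png",cv2.resize(np.vstack([cv2.imread("pics/scene.png"),cv2.imread("pics/top.png")]),(450,600)) )
for n in C:
  for t in["jig","flange","boss_top","spindle_tip","stud_tops"]:
    print(n,t,[(np.round(r["rect"],1),round(r["p"],2),atz(C[n],r["rect"][:2],{"jig":30,"flange":6,"boss_top":40,"spindle_tip":90,"stud_tops":69}[t])) for r in find_in(C[n],t)])
print(monitor.read_state())
E
```

```text
scene jig [(array([385.2, 311.8,  67. ,  64.1]), 0.94, array([585.5, 110. ,  30. ])), (array([432.1, 248.2,  58.1,  54.9]), 0.84, array([379.,  82.,  30.])), (array([463.8, 341.5,  46.7,  49.3]), 0.72, array([544.7, 263.5,  30. ]))]
scene flange [(array([318.2, 245.7,  35.6,  28.9]), 0.86, array([ 517.7, -121.8,    6. ])), (array([199.3, 188.9,  49.2,  42.7]), 0.31, array([ 562.7, -461.2,    6. ])), (array([388.4, 314.9,  61.6,  59.8]), 0.16, array([570.9, 109.7,   6. ]))]
scene boss_top [(array([319.4, 243.1,  38.8,  33.8]), 0.56, array([ 535.5, -103.5,   40. ]))]
scene spindle_tip [(array([466.6, 338.4,  51.5,  44.3]), 0.93, array([579.8, 278.6,  90. ])), (array([373.5, 225.1,  40.6,  35.5]), 0.86, array([458.3, -21.5,  90. ])), (array([429.8, 249.2,  57.7,  54.9]), 0.64, array([438.9, 106.4,  90. ])), (array([382.9, 313.1,  62.9,  62.5]), 0.58, array([632.3, 133.2,  90. ]))]
scene stud_tops [(array([370.4, 224.9,  36.6,  32.9]), 0.96, array([443.7, -39. ,  69. ])), (array([386.8, 314.4,  62.6,  62.1]), 0.76, array([615.5, 131.9,  69. ])), (array([462.4, 337.1,  49.3,  45.9]), 0.76
[... 839 characters left out ...]

top stud_tops [(array([262. , 233.8,  53.7,  51.6]), 0.74, array([565.1, 108. ,  69. ])), (array([277.2, 320.1,  51.1,  54. ]), 0.69, array([369.6,  69.6,  69. ])), (array([337.7, 310. ,  38.8,  38.2]), 0.68, array([392.6, -65.5,  69. ])), (array([202.9, 256.9,  35.4,  40.5]), 0.59, array([511.1, 242. ,  69. ]))]
{'clock': 0.6, 'joints': array([-1.3,  0.3,  1.5, -0. ,  1.3, -0.1]), 'qd': array([-0., -0.,  0., -0., -0.,  0.]), 'effort': array([ -0. , -53.1, -35.3,   0.1,   0. ,  -0. ]), 'eef_pos': array([ 180.7, -519.5,  193.3]), 'eef_rot': array([3.1, 0. , 0.3]), 'wrist_force': array([-0. , -0.6,  0.6]), 'moment': array([-0.,  0.,  0.]), 'finger_force': 0.0, 'finger_gap': 93.89600671951979}
```

View pics/scene.png

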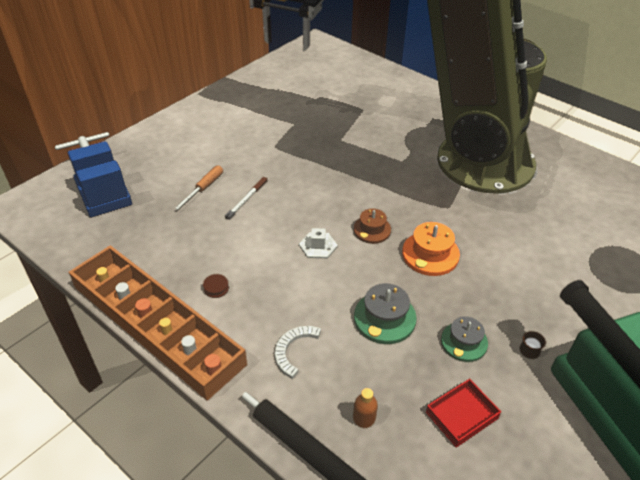

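View pics/top.png

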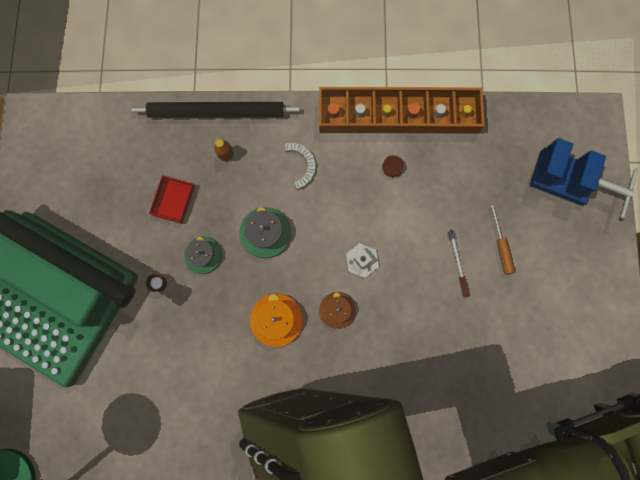

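The scene view shows the large green jig at (386,312) and the flange at (318,243). In the top view they are at (265,231) and (363,260), with the jig's brass button at (261,210), towards world +x. The brown, orange and small green jigs are decoys.

```bash
cat >> h.py <<'E'
from scipy.spatial.transform import Rotation as Ro
def shift(X):
    s=monitor.read_state();R=Ro.from_euler("xyz",s["eef_rot"]).as_matrix();return R.T@(np.array(X)-s["eef_pos"])
def pp(*a): print(*[np.round(x,4) for x in a])
E
python3 - <<'E'
from h import *
s=monitor.read_state();pp(s["eef_rot"],s["eef_pos"],shift([500,-125,220]))
c=imaging.camera("wrist");V=np.array(c["view"]);R=Ro.from_euler("xyz",s["eef_rot"]).as_matrix()
o=-V[:3,:3].T@V[:3,3];pp(R.T@(o-s["eef_pos"]),V[:3,:3]@R,c["mtx"])
E
```

```text
[3.1416 0.     0.3348] [ 180.7083 -519.4651  193.3383] [ 431.1705 -267.6597  -26.6662]
[  73.7037    0.9904 -191.5952] [[ 1.600e-03  1.000e+00 -4.000e-04]
 [-9.673e-01  1.500e-03 -2.538e-01]
 [-2.538e-01  8.000e-04  9.673e-01]] [[393.3314   0.     316.4783]
 [  0.     393.3314 228.982 ]
 [  0.       0.       1.    ]]
```

Call:
{"op": "arm_command", "data": {
  "steps": [
    [1,45,-28,-10,0],
    [1,90,-56,-20,0],
    [1,135,-84,-26,0],
    [1,180,-112,-26,0],
    [1,225,-140,-26,0],
    [1,270,-168,-26,0],
    [1,315,-196,-26,0],
    [1,360,-223,-26,0],
    [1,405,-251,-26,0],
    [1,431,-268,-26,0],
    [1,431,-268,-26,0],
    [1,431,-268,-26,0]
  ]
}}

```text
clock: 2.15
eef_pos: [499.4, -125.2, 219.3]
eef_rot: [3.142, 0.0, 0.335]
wrist_force: [0.4, -0.6, 0.8]
finger_gap: 93.9
finger_force: 0.0
```

Run:
```python
from h import *
s=monitor.read_state();pp(s["clock"],s["eef_rot"],s["eef_pos"],s["wrist_force"],s["joints"])
c=imaging.camera("wrist");save(c,"w1.png")
for t in["flange","boss_top","jig"]:
    for r in trace(c,t):pp(r["p"],r["rect"],atz(c,r["rect"][:2],40 if t=="boss_top" else 6));
```

```text
2.15 [3.1415e+00 2.0000e-04 3.3470e-01] [ 499.3679 -125.2029  219.3389] [ 0.3615 -0.5992  0.784 ] [-3.1670e-01  2.0140e-01  1.5828e+00 -2.0000e-04  1.3575e+00  9.1950e-01]
0.97 [320.5 184.4  79.2  75.4] [ 515.4096 -125.3659    6.    ]
0.83 [321.2 184.9  79.6  79.4] [ 519.708  -124.1804   40.    ]
0.54 [478.4   9.3  55.   18.6] [ 713.939  -203.0023   40.    ]
0.95 [230.5 271.5  84.3  75.7] [392.1217 -63.8008   6.    ]
0.74 [ 96.3 249.3 126.1 111.1] [366.4839  85.6329   6.    ]
0.6 [110.7  55.5 138.  111.1] [569.4496 113.7619   6.    ]
0.58 [10.3 60.6 20.6 74. ] [533.9379 217.9625   6.    ]
```

View pics/w1.png

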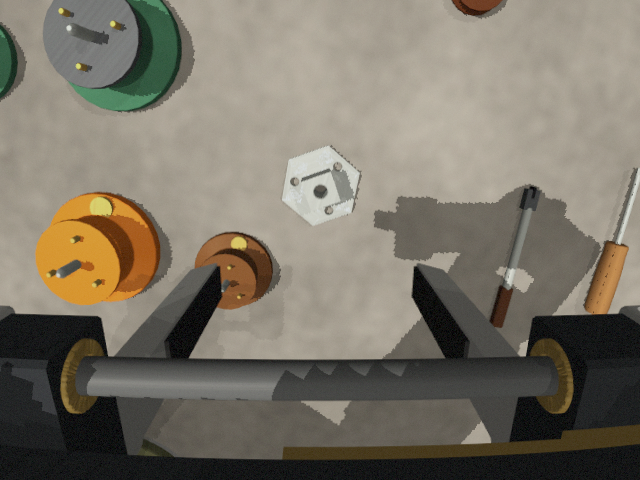

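The flange is at (321,185): its holes are near (295,181), (336,167) and (329,210), and the bore at (320,191). The jig's spindle tip is at (70,28), with studs near (64,12), (112,23) and (81,66).

```bash
cat >> h.py <<'E'
from scipy.optimize import least_squares
def fitflange(c,uvh,uvb,g,z0=0,zfit=False):
    # holes top rim z0+6, bore z0+40 ; params x,y,yaw(,z0)
    def mod(p):
        zz=p[3] if zfit else z0
        a=p[2]+np.arange(3)*2*np.pi/3
        return np.vstack([np.c_[p[0]+27*np.cos(a),p[1]+27*np.sin(a),np.full(3,zz+6)],[[p[0],p[1],zz+40]]])
    def res(p):
        q=proj(c,mod(p));d=np.linalg.norm(np.array(uvh)[:,None]-q[None,:3],axis=2).argmin(1)
        return np.r_[(q[d]-uvh).ravel(),(q[3]-uvb).ravel()]
    r=min((least_squares(res,list(g)+[a]+([z0] if zfit else [])) for a in np.linspace(0,2,5)),key=lambda r:r.cost)
    return r.x,res(r.x)
def blobs(c,box,thr):
    x0,y0,x1,y1=box;g=cv2.cvtColor(c["img"],cv2.COLOR_RGB2GRAY)[y0:y1,x0:x1]
    n,l,st,ce=cv2.connectedComponentsWithStats((g<thr).astype(np.uint8))
    return [(np.round(ce[i]+[x0,y0],1),st[i,4]) for i in range(1,n) if st[i,4]>8]
E
python3 - <<'E'
from h import *
c=imaging.camera("wrist");s=monitor.read_state()
for t in(70,100,130):print(t,blobs(c,(283,150,360,222),t))
p,r=fitflange(c,[[295,181],[336.5,167],[329,210]],[320.5,191],[517,-125]);pp(p,r)
p,r=fitflange(c,[[295,181],[336.5,167],[329,210]],[320.5,191],[517,-125],zfit=True);pp(p,r)
pp("tip",atz(c,[70,28],90),[atz(c,u,69) for u in([64,12],[112,23],[81,66])])
cv2.imwrite("pics/z1.png",cv2.resize(c["img"][0:230,30:370,::-1],None,fx=2.3,fy=2.3,interpolation=cv2.INTER_CUBIC))
E
```

```text
70 [(array([319.9, 192.5]), np.int32(19))]
100 [(array([314.8, 174.3]), np.int32(60)), (array([291.6, 181.9]), np.int32(9)), (array([319.4, 191.1]), np.int32(114))]
130 [(array([335.1, 168.6]), np.int32(22)), (array([314.9, 174.3]), np.int32(72)), (array([355.7, 193.4]), np.int32(62)), (array([292. , 181.6]), np.int32(24)), (array([319.7, 191.1]), np.int32(139)), (array([326.4, 209.1]), np.int32(25))]
[ 5.137113e+02 -1.259310e+02 -3.718000e-01] [-0.5187  0.3531  0.827  -0.8149 -0.3283  0.1185  0.0078  0.3481]
[ 5.124636e+02 -1.264634e+02 -3.718000e-01 -8.971000e+00] [ 0.0414  0.4728  0.453  -0.3618 -0.5079 -0.3781  0.002   0.2429]Traceback (most recent call last):
  File "<stdin>", line 6, in <module>
  File "h.py", line 19, in pp
    def pp(*a): print(*[np.round(x,4) for x in a])
                        ~~~~~~~~^^^^^
    return _wrapfunc(a, 'round', decimals=decimals, out=out)
    return _wrapit(obj, method, *args, **kwds)
    result = getattr(arr, method)(*args, **kwds)
numpy._core._exceptions._UFuncNoLoopError: ufunc 'multiply' did not contain a loop with signature matching types (dtype('<U3'), dtype('float64')) -> None
```

Call:
{"op": "arm_command", "data": {
  "steps": [
    [1,30,-45,10,0],
    [1,60,-90,20,0],
    [1,90,-130,25,0],
    [1,110,-175,25,0],
    [1,122,-195,25,0],
    [1,122,-195,25,0],
    [1,122,-195,25,0]
  ]
}}

```text
clock: 3.28
eef_pos: [550.8, 98.6, 194.4]
eef_rot: [3.141, 0.0, 0.334]
wrist_force: [0.7, 0.4, -0.6]
finger_gap: 94.1
finger_force: 0.0
```

Run:
```python
from h import *
a=cv2.imread("pics/w1.png")[140:230,275:370]
c=imaging.camera("wrist");save(c,"w2.png");s=monitor.read_state();pp(s["eef_pos"],s["eef_rot"])
for t in["jig","spindle_tip","stud_tops"]:
    for r in find_in(c,t):pp(r["p"],r["rect"])
b=c["img"][:265,150:490,::-1]
b=cv2.resize(b,None,fx=2.2,fy=2.2,interpolation=cv2.INTER_CUBIC);a=cv2.resize(a,None,fx=2.2*1.5,fy=2.2*1.5,interpolation=cv2.INTER_CUBIC)
a=a[:b.shape[0]];b[-a.shape[0]:,-a.shape[1]:]=a;cv2.imwrite("pics/z2.png",b);print(b.shape,a.shape)
```

```text
[550.8461  98.4309 194.4033] [3.1415 0.     0.3336]
0.94 [314.4 171.6 130.7 131.9]
0.89 [151.2 175.5  95.3  96. ]
0.78 [279.  369.9 112.8 116.8]
0.57 [408.8 383.1  68.1  81.1]
0.86 [316.4 170.5 125.7 125.8]
0.86 [412.6 384.5  63.1  77.3]
0.7 [150.2 176.7  97.   88.5]
0.7 [281.4 368.1 113.9 116.4]
0.88 [282.4 366.3 111.4 123.2]
0.75 [152.2 175.8  98.2  94.5]
0.61 [317.3 173.3 130.8 130. ]
0.56 [412.1 383.6  64.4  79.1]
(583, 748, 3) (297, 314, 3)
```

View pics/z2.png

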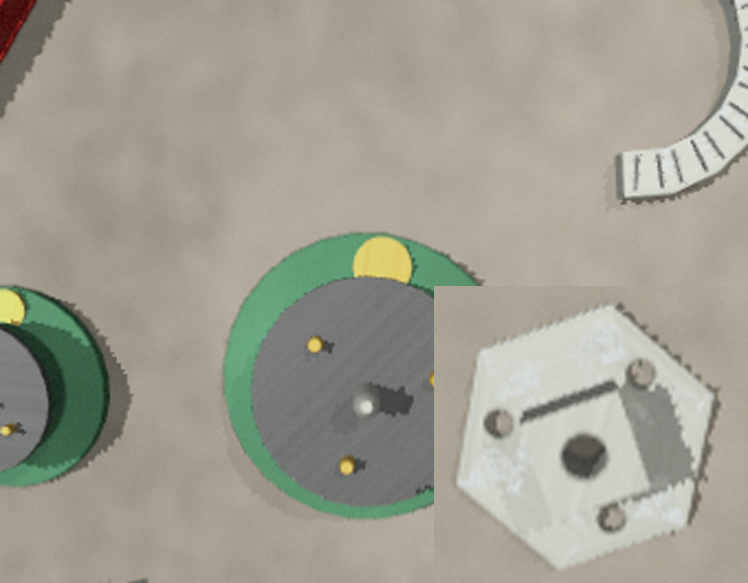

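The crop shows the spindle tip at full-image pixel (316,183) and studs at (293,157), (308,212) and (347,173). The boss's sides in the inset run from (524,418) to (615,383), which fits the -0.87 rad boss direction.

```bash
cat >> h.py <<'E'
def fitjig(c,uvs,uvt,g,z0=0,zfit=False):
    def mod(p):
        zz=p[3] if zfit else z0
        a=p[2]+np.arange(3)*2*np.pi/3
        return np.vstack([np.c_[p[0]+27*np.cos(a),p[1]+27*np.sin(a),np.full(3,zz+68.5)],[[p[0],p[1],zz+90]]])
    def res(p):
        q=proj(c,mod(p));d=np.linalg.norm(np.array(uvs)[:,None]-q[None,:3],axis=2).argmin(1)
        return np.r_[(q[d]-uvs).ravel(),(q[3]-uvt).ravel()]
    r=min((least_squares(res,list(g)+[a]+([z0] if zfit else [])) for a in np.linspace(0,2,5)),key=lambda r:r.cost)
    return r.x,res(r.x)
E
python3 - <<'E'
from h import *
c=imaging.camera("wrist");im=c["img"].astype(int)
m=((im[...,0]-im[...,2]>50)&(im[...,1]>im[...,2]+30)).astype(np.uint8)
n,l,st,ce=cv2.connectedComponentsWithStats(m)
print([(np.round(ce[i],1),st[i,4]) for i in range(1,n) if st[i,4]>8 and 250<ce[i][0]<390 and ce[i][1]<240])
S=[[293.2,156.8],[307.7,211.8],[347.8,172.7]]
for z in(False,True):
    p,r=fitjig(c,S,[316.4,183.2],[570,108],zfit=z);pp(p,r)
w=c
top=imaging.camera("top");sc=imaging.camera("scene")
X=[*p[:2],90]
for cc in(top,sc):pp(proj(cc,[p[0],p[1],90]),proj(cc,[514.5,-126,40]))
E
```

```text
[(array([323.7, 118. ]), np.int32(430)), (array([292.9, 156.4]), np.int32(42)), (array([348.3, 172.2]), np.int32(45)), (array([307.2, 211.5]), np.int32(48))]
[580.5793 107.8227   1.1076] [-0.5224 -0.5047 -0.2945 -0.0147  0.9444 -0.4976 -0.1206  0.9935]
[579.7704 107.5411   1.1076  -6.3872] [-0.0515 -0.0249 -0.1231 -0.623   0.3017 -0.3372 -0.1209  0.9124]
[[261.2848 225.8182]] [[363.379  257.7288]]
[[388.6739 289.5851]] [[317.8805 233.0566]]
```

Call:
{"op": "arm_command", "data": {
  "steps": [
    [1,-25,45,0,0],
    [1,-50,90,0,0],
    [1,-75,135,10,-6],
    [1,-95,180,25,-12],
    [1,-108,200,45,-19],
    [1,-108,200,64,-19.5],
    [1,-108,200,64,-19.5],
    [1,-108,200,64,-19.5]
  ]
}}

```text
clock: 4.62
eef_pos: [515.0, -124.7, 131.2]
eef_rot: [3.141, -0.001, 0.675]
wrist_force: [-0.2, -0.6, -0.7]
finger_gap: 93.9
finger_force: 0.0
```

Run:
```python
from h import *
c=imaging.camera("wrist");save(c,"w3.png");s=monitor.read_state();pp(s["eef_pos"],s["eef_rot"])
q=proj(c,[[514.5,-126,40]])[0];pp(q)
for t in["flange","boss_top"]:
    for r in find_in(c,t):pp(r["p"],r["rect"])
x,y=int(q[0]),int(q[1]);x0,y0=x-100,y-90
print(x0,y0);cv2.imwrite("pics/z3.png",cv2.resize(c["img"][y0:y0+150,x0:x0+200,::-1],None,fx=4,fy=4,interpolation=cv2.INTER_CUBIC))
```

```text
[ 515.0824 -124.6716  131.3273] [ 3.1405e+00 -8.0000e-04  6.7540e-01]
[315.6565 229.3893]
0.97 [313.  218.6 102.7  86. ]
0.38 [127.7  25.8 145.5  50.3]
0.7 [314.5 217.4  98.4  91. ]
215 139
```

View pics/z3.png

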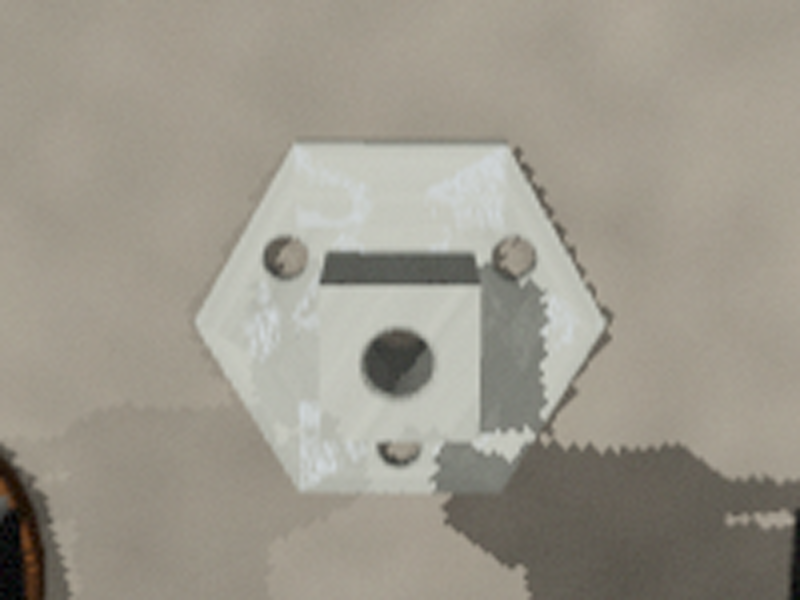

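The flange is square to the tool. The bore is at full-image pixel (314.5,229.5), and the holes are at (286.3,203.3) and (343.8,203.3), with the third partly hidden behind the boss.

Run:
```python
from h import *
c=imaging.camera("wrist")
H=[[286.25,203.25],[343.75,203.25]];B=[314.5,229.5]
for z in(False,True):
    p,r=fitflange(c,H,B,[514,-126],zfit=z);pp(p,r);pp(shift([p[0],p[1],30]))
```

```text
[ 513.9378 -125.5273    1.7215] [ 0.0809 -0.1664 -0.3265 -0.0273  0.2226  0.1721]
[-1.355600e+00 -4.380000e-02  1.010122e+02]
[ 514.1026 -125.3987    1.7215    0.9579] [-0.006  -0.1958 -0.2394 -0.0564  0.2223  0.2289]
[-1.146600e+00 -4.110000e-02  1.010123e+02]
```

Call:
{"op": "arm_command", "data": {
  "steps": [
    [1,-1,0,20,0],
    [1,-1,0,45,0],
    [1,-1,0,70,0],
    [1,-1,0,90,0],
    [1,-1,0,101,0],
    [1,-1,0,101,0],
    [0.6,-1,0,101,0],
    [0.45,-1,0,101,0],
    [0.35,-1,0,101,0],
    [0.3,-1,0,101,0],
    [0.2,-1,0,101,0],
    [0.2,-1,0,101,0],
    [0.2,-1,0,101,0],
    [0.2,-1,0,101,0]
  ],
  "force": 30
}}

```text
clock: 6.58
eef_pos: [513.8, -125.5, 29.3]
eef_rot: [-3.142, 0.0, 0.675]
wrist_force: [0.1, 0.1, -0.1]
finger_gap: 19.5
finger_force: 0.0
```

Run:
```python
from h import *
c=imaging.camera("wrist");save(c,"w4.png");s=monitor.read_state();pp(s["eef_pos"],s["finger_gap"],s["finger_force"],s["wrist_force"])
```

```text
[ 513.8002 -125.4633   29.3411] 18.8883 0.0 [ 0.1103  0.6435 -0.6946]
```

View pics/w4.png

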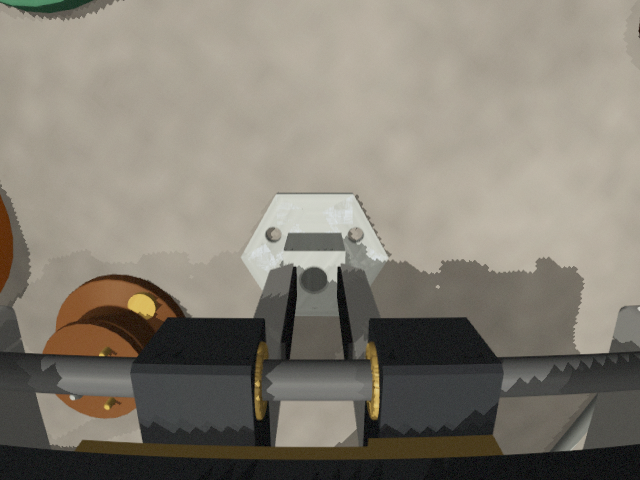

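The wrist picture shows the fingers' inner edges at columns 295 and 338, tip row about 267, drawn over the boss top. They closed above the boss, which suggests the tips really sit higher than the stated TCP. I'll check in the scene camera and against the bore's projection.

Run:
```python
from h import *
s=monitor.read_state();P=s["eef_pos"];R=Ro.from_euler("xyz",s["eef_rot"]).as_matrix()
w=imaging.camera("wrist");pp(proj(w,[[513.9,-125.5,40],[513.9,-125.5,0]]))
for t in(-20,-10,0,10,19):pp(t,proj(w,[P+R@[8,-9.4,t],P+R@[8,9.4,t]]))
c=imaging.camera("scene");im=c["img"].copy()
x0,y0=240,140
big=cv2.resize(im[y0:y0+150,x0:x0+200,::-1],None,fx=4,fy=4,interpolation=cv2.INTER_CUBIC)
for t,col in((0,(0,0,255)),(19,(0,255,0)),(-78,(255,0,0))):
    q=(proj(c,[P+R@[0,0,t]])[0]-[x0,y0])*4;cv2.circle(big,tuple(int(v) for v in q),3,col,-1)
cv2.imwrite("pics/z4.png",big)
```

```text
[[314.2114 279.5975]
 [314.5774 254.018 ]]
-20 [[293.6812 271.2066]
 [334.1404 271.271 ]]
-10 [[294.8177 263.9035]
 [333.2534 263.9642]]
0 [[295.8469 257.2947]
 [332.45   257.3521]]
10 [[296.7832 251.2865]
 [331.7191 251.341 ]]
19 [[297.5565 246.3281]
 [331.1156 246.3803]]
```

View pics/z4.png

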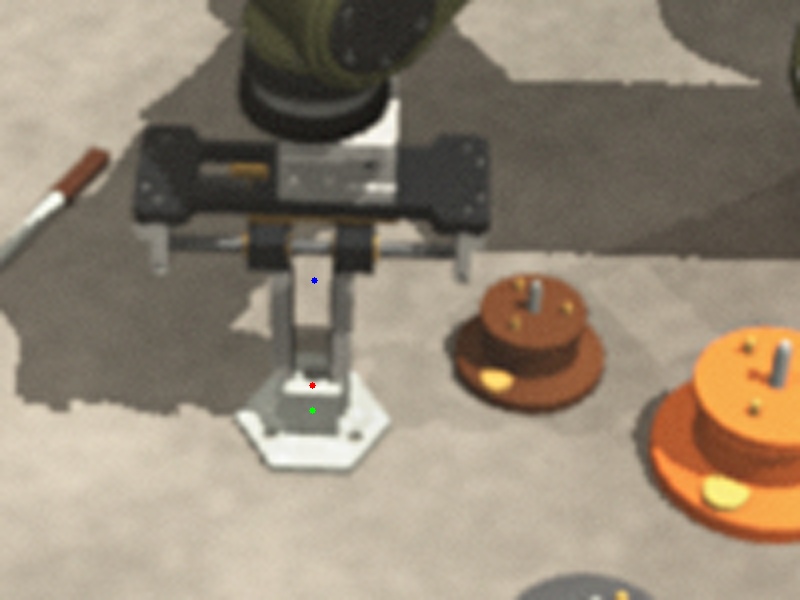

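The scene view confirms it. The gripper body's underside and the finger ends sit about 30 mm higher than the nominal TCP marks (nominal TCP red, tip green), with the tips just above the boss. I'll open and go about 29 mm lower.

Call:
{"op": "arm_command", "data": {
  "steps": [
    [0.5,0,0,0,0],
    [0.8,0,0,0,0],
    [0.8,0,-1,0,0],
    [0.8,0,-1,0,0],
    [0.8,0,-1,8,0],
    [0.8,0,-1,16,0],
    [0.8,0,-1,22,0],
    [0.8,0,-1,26,0],
    [0.8,0,-1,28,0],
    [0.8,0,-1,28,0]
  ]
}}

```text
clock: 7.98
eef_pos: [513.2, -124.7, 1.3]
eef_rot: [-3.141, 0.0, 0.675]
wrist_force: [0.0, 0.5, 0.4]
finger_gap: 75.3
finger_force: 0.0
```

Call:
{"op": "arm_command", "data": {
  "steps": [
    [0.6,0,0,0,0],
    [0.45,0,0,0,0],
    [0.38,0,0,0,0],
    [0.34,0,0,0,0],
    [0.3,0,0,0,0],
    [0.25,0,0,0,0],
    [0.2,0,0,0,0],
    [0.2,0,0,0,0],
    [0.2,0,0,0,0]
  ],
  "force": 30
}}

```text
clock: 9.1
eef_pos: [513.2, -124.7, 1.4]
eef_rot: [-3.142, -0.0, 0.675]
wrist_force: [-0.3, 0.2, 1.2]
finger_gap: 29.7
finger_force: 30.0
```

Call:
{"op": "arm_command", "data": {
  "steps": [
    [0.2,0,0,-5,0],
    [0.2,0,0,-20,0],
    [0.2,0,0,-45,0],
    [0.2,0,0,-75,0],
    [0.2,0,0,-105,0],
    [0.2,0,0,-125,0],
    [0.2,0,0,-130,0],
    [0.2,0,0,-130,0],
    [0.2,0,0,-130,0]
  ]
}}

```text
clock: 10.22
eef_pos: [512.8, -124.6, 130.5]
eef_rot: [-3.14, 0.001, 0.675]
wrist_force: [-0.2, -0.6, -2.2]
finger_gap: 30.0
finger_force: 30.0
```

Run:
```python
from h import *
s=monitor.read_state();P=s["eef_pos"];pp(P,s["eef_rot"],s["wrist_force"],s["finger_gap"])
w=imaging.camera("wrist");save(w,"w5.png");z0=P[2]-1.3
R=Ro.from_euler("xyz",s["eef_rot"]).as_matrix()
pp(proj(w,[P+R@[0,0,-38.7]]))
for t in(50,70,90,110):print(t,blobs(w,(285,255,345,330),t))
g=cv2.cvtColor(w["img"][180:340,230:400],cv2.COLOR_RGB2BGR);cv2.imwrite("pics/z5.png",cv2.resize(g,None,fx=3.5,fy=3.5,interpolation=cv2.INTER_CUBIC))
```

```text
[ 512.7738 -124.5586  130.5075] [-3.1404e+00  8.0000e-04  6.7510e-01] [-0.1997 -0.5695 -2.1841] 29.9852
[[313.6357 304.5988]]
50 []
70 [(array([314.9, 300.5]), np.int32(47)), (array([304.9, 303.3]), np.int32(72)), (array([327.3, 303.9]), np.int32(59)), (array([314. , 314.7]), np.int32(10))]
90 [(array([291.2, 268.9]), np.int32(13)), (array([316.2, 303.8]), np.int32(683))]
110 [(array([314.5, 262.5]), np.int32(960)), (array([315.9, 304.8]), np.int32(843))]
```

View pics/z5.png

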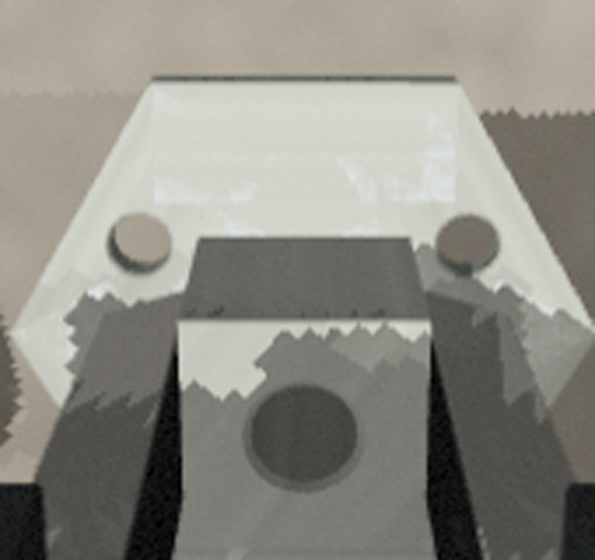

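The flange hangs level and square in the grip. Its bore is at (316,305) and its holes are at (270,249) and (363.7,249).

Run:
```python
from h import *
w=imaging.camera("wrist");s=monitor.read_state();P=s["eef_pos"]
R=Ro.from_euler("xyz",s["eef_rot"]).as_matrix()
for z in(False,True):
    p,r=fitflange(w,[[270,249.1],[363.7,249.1]],[316.0,304.9],P[:2],z0=P[2]-1.3,zfit=z)
    pp(p,r,R.T@(np.r_[p[:2],P[2]]-P),P[2])
# target: flange axis at jig with 10deg short
d=shift([580.4,107.8,P[2]]);pp(d)
```

```text
[ 5.137879e+02 -1.253698e+02 -3.734000e-01] [-0.3229  0.2204 -0.1904  0.5129  0.4361 -0.648 ] [ 0.2042  1.1689 -0.0013] 130.6588
[ 5.140648e+02 -1.251483e+02 -3.734000e-01  1.302944e+02] [-0.562   0.1131  0.049   0.4072  0.4354 -0.4443] [ 0.5588  1.169  -0.0016] 130.6588
[ 1.979359e+02 -1.392145e+02  1.650000e-02]
```

Call:
{"op": "arm_command", "data": {
  "steps": [
    [0.2,10,-7,0,0],
    [0.2,30,-21,0,4],
    [0.2,60,-42,0,8],
    [0.2,90,-64,0,12],
    [0.2,120,-85,0,16],
    [0.2,150,-106,0,20],
    [0.2,175,-124,0,23],
    [0.2,190,-135,0,25],
    [0.2,198,-140,0,25],
    [0.2,198.2,-140.4,0,25],
    [0.2,198.2,-140.4,0,25],
    [0.2,198.2,-140.4,10,25],
    [0.2,198.2,-140.4,20,25],
    [0.2,198.2,-140.4,28,25],
    [0.2,198.2,-140.4,31,25],
    [0.2,198.2,-140.4,31,25]
  ]
}}

```text
clock: 12.32
eef_pos: [580.1, 108.8, 100.2]
eef_rot: [-3.142, 0.0, 0.239]
wrist_force: [-0.3, 0.5, -3.4]
finger_gap: 29.9
finger_force: 30.0
```

Run:
```python
from h import *
s=monitor.read_state();P=s["eef_pos"];R=Ro.from_euler("xyz",s["eef_rot"]).as_matrix();pp(P,s["eef_rot"],s["wrist_force"],s["moment"])
print("axis",P+R@[.3,1.17,0]);pp("d".__len__(),shift([580.4,107.8,P[2]])-[.3,1.17,0])
w=imaging.camera("wrist");save(w,"w6.png")
m=w["img"].astype(int);mm=((m[...,0]-m[...,2]>50)&(m[...,1]>m[...,2]+30)).astype(np.uint8)
n,l,st,ce=cv2.connectedComponentsWithStats(mm);print([(np.round(ce[i],1),st[i,4]) for i in range(1,n) if st[i,4]>8 and 150<ce[i][0]<480])
cv2.imwrite("pics/z6.png",cv2.resize(w["img"][160:340,200:430,::-1],None,fx=3.3,fy=3.3,interpolation=cv2.INTER_CUBIC))
```

```text
[580.1035 108.7675 100.1616] [-3.1416e+00  3.0000e-04  2.3880e-01] [-0.2747  0.5324 -3.426 ] [-0.0149 -0.0097  0.0303]
axis [580.67170704 107.70164344 100.16144792]
1 [-0.2407 -0.1598 -0.    ]
[(array([319. , 162.7]), np.int32(865)), (array([233.1, 381.2]), np.int32(618)), (array([400.9, 378.9]), np.int32(486)), (array([306.7, 425.8]), np.int32(4435)), (array([408.8, 439.5]), np.int32(21)), (array([450. , 439.7]), np.int32(10)), (array([479.2, 440.3]), np.int32(10)), (array([163.5, 451.5]), np.int32(15)), (array([215.4, 448.7]), np.int32(11)), (array([412.1, 449.6]), np.int32(10)), (array([372.2, 451.4]), np.int32(11)), (array([287.2, 454.4]), np.int32(13)), (array([326.6, 454.2]), np.int32(14)), (array([458.5, 452.3]), np.int32(12)), (array([386.4, 453.3]), np.int32(10))]
```

View pics/z6.png

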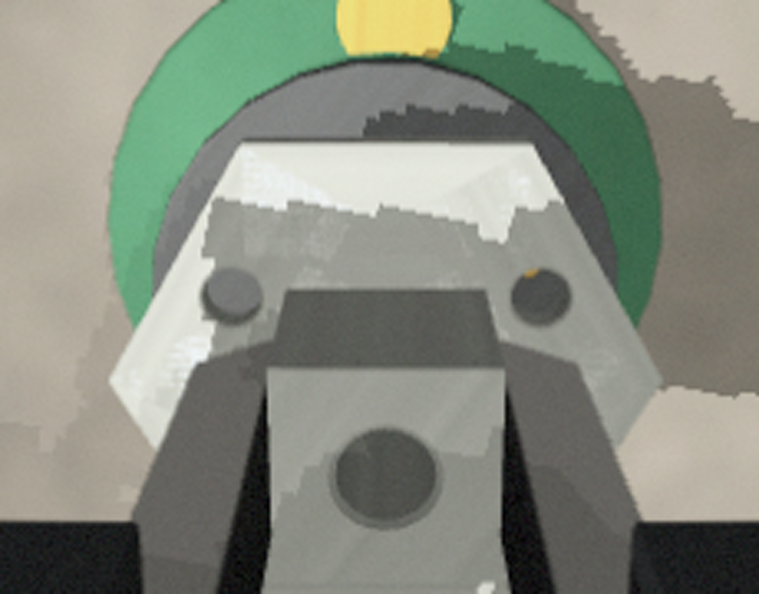

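The flange sits over the drum with its outline concentric to it. A stud edge already shows in the right-hand hole, at crop (531,272). Next I lower the bore over the spindle.

Call:
{"op": "arm_command", "data": {
  "steps": [
    [0.2,0,0,5,0],
    [0.2,0,0,9,0],
    [0.2,0,0,11,0],
    [0.2,0,0,13,0],
    [0.2,0,0,15,0],
    [0.2,0,0,15,0]
  ]
}}

```text
clock: 13.12
eef_pos: [580.1, 108.8, 85.2]
eef_rot: [-3.142, 0.0, 0.239]
wrist_force: [0.6, -0.3, -2.4]
finger_gap: 29.9
finger_force: 30.0
```

Call:
{"op": "arm_command", "data": {
  "steps": [
    [0.2,0,0,4,0],
    [0.2,0,0,8,0],
    [0.2,0,0,11,0],
    [0.2,0,0,13,0],
    [0.2,0,0,13,0]
  ]
}}

```text
clock: 13.75
eef_pos: [580.1, 108.8, 72.2]
eef_rot: [-3.142, 0.0, 0.239]
wrist_force: [0.0, -0.3, -3.0]
finger_gap: 30.1
finger_force: 30.0
```

Call:
{"op": "arm_command", "data": {
  "steps": [
    [0.2,0,0,1,0],
    [0.2,0,0,2,0],
    [0.2,0,0,2,0]
  ]
}}

```text
clock: 14.12
eef_pos: [580.2, 108.8, 70.4]
eef_rot: [3.142, -0.0, 0.239]
wrist_force: [-0.1, -0.3, -3.0]
finger_gap: 30.0
finger_force: 30.0
```

Call:
{"op": "arm_command", "data": {
  "steps": [
    [0.2,0,0,1,0],
    [0.2,0,0,1,0]
  ]
}}

```text
clock: 14.38
eef_pos: [580.3, 108.8, 69.7]
eef_rot: [3.142, -0.0, 0.239]
wrist_force: [-0.6, 0.6, 2.3]
finger_gap: 29.4
finger_force: 30.0
```

Call:
{"op": "arm_command", "data": {
  "steps": [
    [0.2,0,0,1,0],
    [0.2,0,0,1,0]
  ]
}}

```text
clock: 14.62
eef_pos: [580.3, 108.8, 68.5]
eef_rot: [3.142, -0.0, 0.239]
wrist_force: [-1.5, -0.3, 3.7]
finger_gap: 29.6
finger_force: 30.0
```

Call:
{"op": "arm_command", "data": {
  "steps": [
    [0.2,0,0,0,1],
    [0.2,0,0,0,2],
    [0.2,0,0,0,3],
    [0.2,0,0,0,4],
    [0.2,0,0,0,5],
    [0.2,0,0,0,6],
    [0.2,0,0,0,6]
  ]
}}

```text
clock: 15.5
eef_pos: [580.3, 108.9, 68.4]
eef_rot: [-3.141, -0.0, 0.134]
wrist_force: [1.4, 0.4, 2.9]
finger_gap: 29.2
finger_force: 30.0
```

Call:
{"op": "arm_command", "data": {
  "steps": [
    [0.2,0,0,0,1],
    [0.2,0,0,0,2],
    [0.2,0,0,0,2]
  ]
}}

```text
clock: 15.88
eef_pos: [579.7, 108.7, 67.8]
eef_rot: [3.142, 0.001, 0.099]
wrist_force: [-0.3, -0.3, -2.6]
finger_gap: 30.1
finger_force: 30.0
```

The load fell back to the flange's weight alone, so the holes have found the studs. I'll centre by 2° and slide down.

Call:
{"op": "arm_command", "data": {
  "steps": [
    [0.2,0,0,0,1],
    [0.2,0,0,0,2],
    [0.2,0,0,1,2],
    [0.2,0,0,2,2],
    [0.2,0,0,2,2]
  ]
}}

```text
clock: 16.5
eef_pos: [580.1, 108.8, 66.2]
eef_rot: [3.142, 0.0, 0.064]
wrist_force: [1.2, 0.0, -2.5]
finger_gap: 30.0
finger_force: 30.0
```

Call:
{"op": "arm_command", "data": {
  "steps": [
    [0.2,0,0,1,0],
    [0.2,0,0,2,0],
    [0.2,0,0,3,0],
    [0.2,0,0,3,0]
  ]
}}

```text
clock: 17.0
eef_pos: [580.1, 108.8, 63.2]
eef_rot: [-3.142, 0.0, 0.064]
wrist_force: [0.2, -0.3, -3.3]
finger_gap: 29.6
finger_force: 30.0
```

Call:
{"op": "arm_command", "data": {
  "steps": [
    [0.2,0,0,0.7,0],
    [0.2,0,0,1.3,0],
    [0.2,0,0,1.3,0]
  ]
}}

```text
clock: 17.38
eef_pos: [580.1, 108.8, 62.0]
eef_rot: [3.142, 0.0, 0.064]
wrist_force: [-0.3, 0.3, -2.0]
finger_gap: 29.9
finger_force: 30.0
```

Call:
{"op": "arm_command", "data": {
  "steps": [
    [0.2,0,0,0.5,0],
    [0.2,0,0,1,0],
    [0.2,0,0,1,0]
  ]
}}

```text
clock: 17.75
eef_pos: [580.2, 108.8, 61.3]
eef_rot: [-3.142, -0.0, 0.064]
wrist_force: [-0.5, 0.5, 0.9]
finger_gap: 29.2
finger_force: 30.0
```

Call:
{"op": "arm_command", "data": {
  "steps": [
    [0.36,0,0,0,0],
    [0.4,0,0,0,0],
    [0.5,0,0,0,0],
    [0.6,0,0,0,0],
    [0.6,0,0,0,0],
    [0.6,0,0,-5,0],
    [0.6,0,0,-20,0],
    [0.6,0,0,-50,0],
    [0.6,0,0,-90,0],
    [0.6,0,0,-120,0],
    [0.6,-20,0,-120,0],
    [0.6,-20,0,-120,0]
  ]
}}

```text
clock: 19.25
eef_pos: [559.9, 107.6, 182.4]
eef_rot: [-3.141, -0.001, 0.064]
wrist_force: [0.5, 0.1, 0.7]
finger_gap: 56.6
finger_force: 0.0
```

Run:
```python
from h import *
s=monitor.read_state();pp(s["eef_pos"],s["wrist_force"])
w=imaging.camera("wrist");save(w,"w7.png")
q=proj(w,[[580.4,107.8,66]])[0];x,y=int(q[0])-110,max(0,int(q[1])-90);print(x,y)
cv2.imwrite("pics/z7.png",cv2.resize(w["img"][y:y+165,x:x+220,::-1],None,fx=3.6,fy=3.6,interpolation=cv2.INTER_CUBIC))
```

```text
[559.9221 107.5503 182.4245] [0.4965 0.1446 0.7034]
206 105
```

View pics/z7.png

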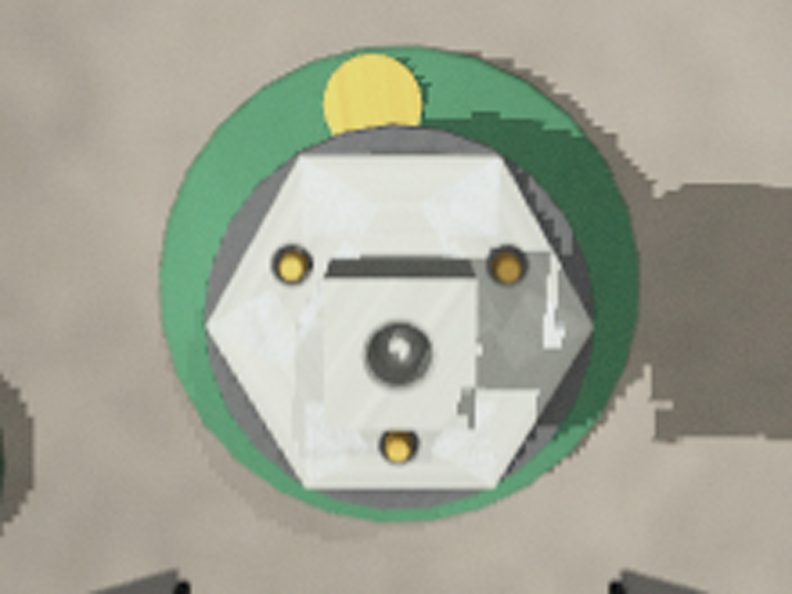

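The flange is seated: studs stand in all three holes, at crop (291,266), (507,267) and (398,447). The spindle is centred in the bore at (399,353), and the gripper is clear.

```bash
python3 -c "
from h import *
print(job.sign_off())"
```

```text
the job is handed in; nothing more can be done
None
```

The flange is seated on the large green jig's drum, with its three holes over the studs and the spindle centred in its bore; the gripper is clear and the job was handed in at about 19 s.

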